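# Uncover the bench gas taps and shut the marked one

### The arm

A 6-joint arm with a two-finger parallel gripper is mounted at the origin on a cart in front of the work surface, level with it; the furniture and walls round the work are solid. World frame = base frame: x ahead of the robot, y to its left, z up, the work surface at z = 0. Lengths are in m, angles in rad, forces in N, time in s.
With the tool pointing down it reaches from about 0.225 to 0.875 m from the base axis. Payload 3.4 kg.
Tool frame: the origin (TCP) lies at the very end of the fingers, on their centre line; the grasp point (between the pads) lies 19 mm behind it; z points along the fingers, y is the direction in which the jaws open and shut (so a half turn about z gives the same grasp; the last joint's range is limited). The gripper opens to 85 mm and grips with 20 to 120 N. Pads are 22 mm wide; open, the fingers measure 114 mm over their backs; the gripper's body (76 mm by 85 mm) begins 54 mm behind the grasp point. The pads swing forward as they close: fully open they stand 13 mm farther back than shut.
Start: joints at [-1.459, 0.276, 1.505, -0, 1.361, -0.121], TCP at [0.133, -0.56, 0.231] pointing down, gripper open.
Joint ranges: [-2.89, 2.89], [-0.75, 2.08], [0.22, 2.7], [-1.18, 4.32], [0.11, 2.71], [-2.7, 2.7]. Speed limits (rad/s): [2.57, 2.57, 3.14, 3.14, 3.14, 3.14].

### API

Orientations are given as a unit quaternion [w, x, y, z].
In Python, from rig import get_state, get_image, camera_model, sign_off gives the robot as it stands. The module is installed in compiled form; this text tells all that it offers.
- The arm moves only by the tool drive_tool, never from a script. Its argument "motion" is text: rows parted by semicolons, each of 7 numbers parted by spaces: the turn, a rotation vector about the tool's x, y, z in degrees, then the shift along the tool's x, y, z in m, then the opening in per cent of the stroke, from 0 (shut) to 100 (fully open). In form: wx wy wz tx ty tz hand; .... A call has 1 to 12 rows; each row shifts and turns the pose as measured when the row begins, along the tool's axes as they then stand; what a row does not reach is not made up. A row lasts 1/8 s, in which the tool goes at most 62.5 mm and 10.7 degrees, less where a joint would pass 70% of its speed; a pose out of reach is approached as far as the arm can. A call is refused whole if a number of a shift passes 0.0625 or a number of a turn 10.7, either way. A call with a gripper value outside its range is refused whole. The fingers move at their own pace and stop on an object; "newtons" is the grip in N (left out, the last holds). Time passes only in rows, so rows that do not move let the fingers close. It gives the time, the measured TCP pose, the force and the opening at its end, in the units of the state.
- get_state(): the state, without advancing time (a new reading comes with each control period).
- get_image(name): name is "side" or "top" or "wrist"; returns (picture, depth): 384x512x3 uint8, red, green, blue; 384x512 float32, m along the optical axis (not along the pixel's ray), 0 where there is no reading.
- camera_model(name): a dict with "camera_matrix" (3x3 intrinsics, pixels), "cam_to_world" (4x4, takes a point from camera to world coordinates); the wrist camera has in their place "T_tool_cam" (4x4, takes a point from camera to tool coordinates, whose origin is the TCP and whose axes are the flange's). Camera axes: x right, y up, looking along -z (the intrinsics and any distortion apply to the point x, -y, -z); pixel columns grow to the right and rows downward; lengths in m; the calibration is good to about 2 mm. A picture is of the moment at which its call begins: read the wrist's pose just before it. camera_model takes no time and is no camera call.
- sign_off(): hands the job in, once; it reports no verdict.
The state is a dict: "clock": time; "qpos": joint angles; "qd": joint speeds; "effort": joint torques, N m; "position": TCP position; "ee_rot": TCP orientation; "contact_force": force on the tool from outside, world axes, zero at the start; "moment": the same for the moment, N m; "width": finger opening in m.
Only numpy, scipy, OpenCV 4.12 (cv2) and the standard library are available. Lean on these libraries where they do the work, as an engineer would, in place of code of your own. Each camera call takes 0.05 s, during which the arm holds its last target.

### The job

Push the sliding cover of the grey tap box straight back, away from the robot, until it stops, so that the two taps under it are open to view. Then push the handle that ends in a round disc a quarter turn clockwise (seen from above) with the fingertips until that tap is fully shut, its handle square across its pipe and against its stop. Only push: pinch or lift nothing, leave the other tap with the plain straight handle as it is, and do not disturb the glassware and bottles standing around.

Things in the scene. Friction and masses are not known exactly. Their poses are not given: they have to be found in the camera images.
- tap_box: Grey box fixed to the worktop, 300 mm long (x) and 264 wide (y), 73 high. Origin on the worktop, mid width, 83 mm behind the front face (two brass hose barbs, 29 mm long); x to the back, y left, z up. Front half: open bay with the taps, inside x -75 to +69, y -120 to +120 mm, floor at z = 6, rim at z = 62. Back half: closed housing that the cover slides onto. Position and yaw vary.
- cover (a joint): How far the aluminium cover plate is slid back along the box's +x, in m: 0 = shut over the bay, 0.135 = fully back against its stop, bay open. Starts shut or up to 12 mm ajar, runs in guides, cannot be lifted, takes about 3 N to push and stays where it is left.
- cover_rib (a point): Centre of the upright black rib near the cover's front edge: 12 mm thick along the box's x, 100 mm wide along y, from the plate's top 10 mm below this point to 10 mm above it. This point lies 78 mm above the worktop and moves with the cover; axes as the box's.
- disc_handle (a joint): Angle (rad) of the marked handle, the one ending in a round disc: 0 = open, in line with its pipe, pointing to the box's front (-x); grows clockwise seen from above; 1.571 = shut against the stop, pointing to the box's left (+y). Starts at 0 to 0.2, takes about 0.1 N m, stays where it is left.
- disc_pivot (a point): On the turning axis of the disc handle, at mid height of the handle (51 mm above the worktop). Axes as the box's. It is 25 mm behind the box origin and at y = +45 or y = -55 mm of the box: which of the two taps is where varies.
- disc_tip (a point): Centre of the round disc (28 mm diameter, 10 mm thick) at the end of the marked handle, 50 mm from its pivot; the bar between them is 12 mm wide and 10 mm high (46 to 56 mm above the worktop). Moves with the handle.
- plain_handle (a joint): Angle of the other handle, a plain straight bar 12 mm wide and 64 mm long from its pivot; same zero, direction and range. It starts between 0 and 0.2 and must be left so.
- plain_pivot (a point): On the turning axis of the plain handle, mid height, 51 mm above the worktop; 100 mm beside the other pivot.
- plain_tip (a point): Point on the plain bar 50 mm from its pivot. Moves with the handle.
- beaker: Loose small glass beaker, 47 mm diameter, 56 mm high, bystander right of the box; origin at the centre of its underside.
- vial: Loose small glass vial with black cap, 25 mm diameter, 58 mm high, bystander right of the box; origin at the centre of its underside.
- weighing_bottle: Loose small glass weighing bottle with knobbed lid, 32 mm diameter, 56 mm high, bystander left of the box; origin at the centre of its underside.

How it is judged:
By the outcome, as a careful person would: the job done as asked, in the order asked, and still so for the second after the job is handed in, with the robot touching nothing.
It also fails if it takes over 38 s, if anything falls off the work surface, if the arm or the gripper's body presses on something with over 40 N, if the wrist force passes 120 N, or if a joint passes its speed limit or range.

## Working session

There is one attempt and no reset: what is moved stays moved. The work goes in short steps, Python scripts to look and compute and a tool call to move; the robot and the scene stay as the last step left them, time stands still between calls to the robot, and variables do not carry over. Pictures are saved under pics/ and viewed, and the job is handed in when it is done.

Besides the shell and the picture viewer there is one more tool, called after "Call:" by a JSON object that holds its "name" and its "arguments". drive_tool: Moves the arm, as the interface text tells. Its arguments: {"type":"object","properties":{"motion":{"type":"string"},"newtons":{"type":"number"}},"required":["motion"]}

```bash
mkdir -p pics; python3 - <<'E'
from rig import *
import cv2
s=get_state()
for k,v in s.items(): print(k,v)
import numpy as np
np.set_printoptions(precision=4,suppress=True)
for n in ("top","side"):
    im,d=get_image(n); cv2.imwrite(f"pics/{n}0.png",im[:,:,::-1]); np.save(f"pics/{n}0.npy",d)
    m=camera_model(n); print(n,m)
print(camera_model("wrist"))
E
```

```text
clock 0.0
qpos [-1.45897886e+00  2.76575166e-01  1.50612993e+00  8.31274253e-06
  1.36070586e+00 -1.20987421e-01]
qd [-0.0007285   0.00065708  0.00040311  0.00022322 -0.00122319  0.00041782]
effort [ 1.69809926e-03 -4.16777515e+01 -2.45801711e+01  3.27902644e-04
  1.12090990e-02 -1.20805271e-05]
position [ 0.13260194 -0.55895592  0.2304523 ]
ee_rot [-9.09122604e-04  9.93232572e-01  1.16138842e-01  8.23257006e-06]
contact_force [ 0.34827494 -0.28703073  0.4474318 ]
moment [-0.01043587  0.01551436  0.06685273]
width 0.08545432671439805
top {'camera_matrix': array([[349.7038,   0.    , 253.1337],
       [  0.    , 349.7038, 191.887 ],
       [  0.    ,   0.    ,   1.    ]]), 'cam_to_world': array([[ 0.1312,  0.7782, -0.6141, -0.1317],
       [-0.9913,  0.0963, -0.0898,  0.1729],
       [-0.0108,  0.6206,  0.7841,  0.8338],
       [ 0.    ,  0.    ,  0.    ,  1.    ]])}
side {'camera_matrix': array([[390.1807,   0.    , 259.6023],
       [  0.    , 390.1807, 188.3179],
       [  0.    ,   0.    ,   1.    ]]), 'cam_to_world': array([[-0.8846,  0.1427, -0.444 , -0.036 ],
       [-0.4656, -0.3229,  0.824 ,  1.2298],
       [-0.0257,  0.9356,  0.3521,  0.4828],
       [ 0.    ,  0.    ,  0.    ,  1.    ]])}
{'camera_matrix': array([[321.6259,   0.    , 256.2801],
       [  0.    , 321.6259, 196.5801],
       [  0.    ,   0.    ,   1.    ]]), 'T_tool_cam': array([[ 0.0004,  0.9658,  0.2593,  0.0658],
       [ 1.    , -0.0004,  0.    ,  0.0011],
       [ 0.0001,  0.2593, -0.9658, -0.1432],
       [ 0.    ,  0.    ,  0.    ,  1.    ]])}
```

View pics/top0.png

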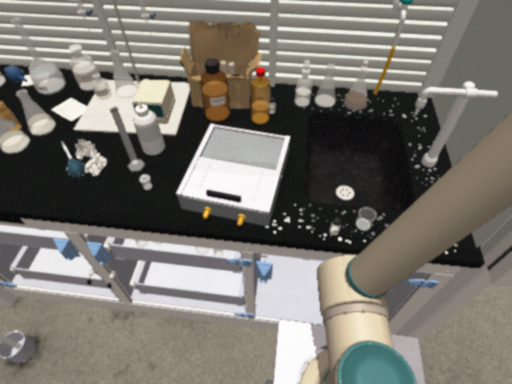

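View pics/side0.png

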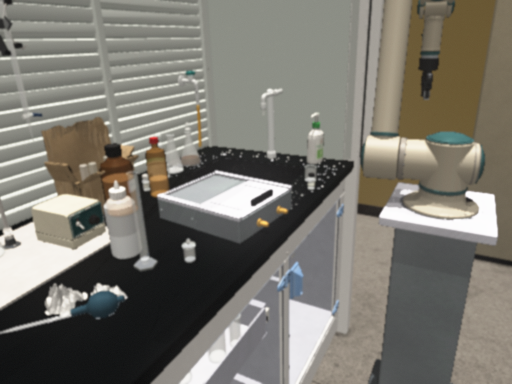

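The top view shows the box around pixel (235,170), with the black rib at (224,196) and the barbs at (207,213) and (240,219). The weighing bottle is at (146,182). The vial and beaker are at (335,229) and (366,217).

```bash
cat > h.py <<'E'
import numpy as np, cv2
from rig import *
np.set_printoptions(precision=4,suppress=True)
def ray(n,u,v):
    m=camera_model(n);K=m["camera_matrix"];T=m["cam_to_world"]
    p=np.array([(u-K[0,2])/K[0,0],-(v-K[1,2])/K[1,1],-1.])
    return T[:3,3],T[:3,:3]@p
def at_z(n,u,v,z):
    o,r=ray(n,u,v); return o+r*(z-o[2])/r[2]
def pts(n,d,T=None):
    m=camera_model(n);K=m["camera_matrix"];T=m["cam_to_world"] if T is None else T
    v,u=np.mgrid[:384,:512]
    p=np.stack([(u-K[0,2])/K[0,0]*d,-(v-K[1,2])/K[1,1]*d,-d],-1)
    return p@T[:3,:3].T+T[:3,3]
E
python3 - <<'E'
from h import *
im=cv2.imread("pics/top0.png");c=im[110:240,130:390]
cv2.imwrite("pics/topc.png",cv2.resize(c,None,fx=3,fy=3,interpolation=cv2.INTER_CUBIC))
c=im[115:230,170:300]
cv2.imwrite("pics/topc2.png",cv2.resize(c,None,fx=5,fy=5,interpolation=cv2.INTER_CUBIC))
d=np.load("pics/top0.npy");P=pts("top",d)
for u,v in [(224,196),(235,170),(250,150),(225,185),(150,190)]: print(u,v,P[v,u],d[v,u])
# dark rib pixels
g=im.max(2)
m=np.zeros_like(g,bool);m[185:207,200:248]=g[185:207,200:248]<70
vv,uu=np.nonzero(m);print(len(vv),uu.min(),uu.max(),vv.min(),vv.max())
q=np.array([at_z("top",u,v,.085) for u,v in zip(uu,vv)])
(c,wh,a)=cv2.minAreaRect((q[:,:2]*1000).astype(np.float32));print(c,wh,a)
# top surface of plate
h=P[...,2]
M=(abs(h-.066)<.012);M[:,:170]=0;M[:,300:]=0;M[:115]=0;M[225:]=0
print(M.sum(),np.median(h[M]))
q=P[M][:,:2]*1000
print(cv2.minAreaRect(q.astype(np.float32)))
E
```

```text
224 196 [0.4341 0.336  0.0809] 0.95238847
235 170 [0.5419 0.3241 0.0691] 1.0268309
250 150 [0.6362 0.2927 0.0621] 1.0874683
225 185 [0.4825 0.343  0.0687] 0.9923988
150 190 [ 0.4904  0.5836 -0.0007] 1.0732433
142 207 239 191 200
(431.37139892578125, 338.146240234375) (92.49261474609375, 14.467706680297852) 83.03215789794922
6815 0.0676498653186135
((569.3060302734375, 322.9404296875), (264.8094482421875, 306.3755187988281), 83.30101013183594)
```

View pics/topc2.png

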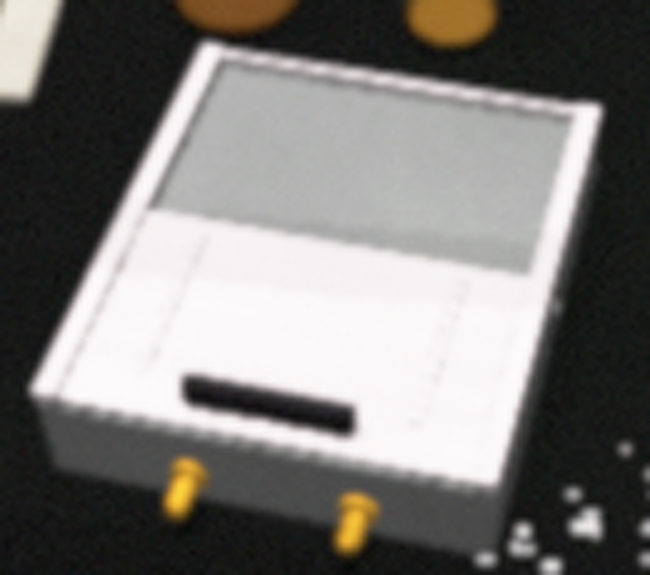

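View pics/topc.png

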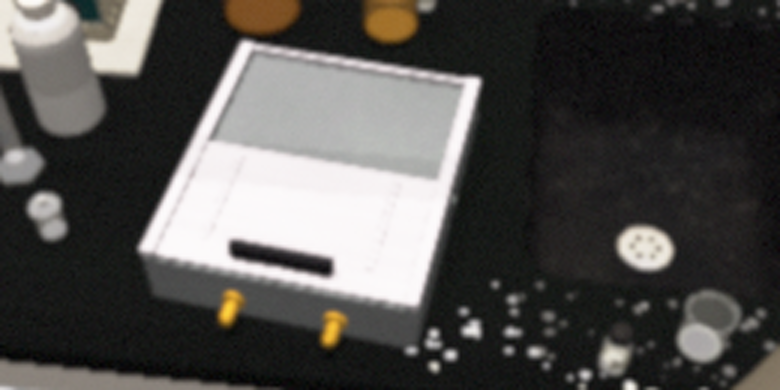

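```bash
python3 - <<'E'
from h import *
C={k:at_z("top",170+u/5,115+v/5,.073)[:2] for k,(u,v) in dict(fl=(32,392),fr=(497,487),bl=(207,42),br=(602,107)).items()}
for k,v in C.items(): print(k,v)
ex=(C['bl']+C['br']-C['fl']-C['fr'])/2; ey=(C['fl']+C['bl']-C['fr']-C['br'])/2
print(np.hypot(*ex),np.hypot(*ey),np.degrees(np.arctan2(ex[1],ex[0])),np.degrees(np.arctan2(ey[1],ey[0])))
yaw=(np.arctan2(ex[1],ex[0])+np.arctan2(ey[1],ey[0])-np.pi/2)/2
R=np.array([[np.cos(yaw),-np.sin(yaw)],[np.sin(yaw),np.cos(yaw)]])
cen=sum(C.values())/4; org=cen-R@[.067,0]; print("org",org,np.degrees(yaw))
for n,u,v,z in [("rib front bottom mid",268/5+170,429/5+115,.068),("rib ftop",269/5+170,412/5+115,.088),("rib rtop",271/5+170,390/5+115,.088)]:
    p=at_z("top",u,v,z)[:2]; print(n,p,(p-org)@R)
d=np.load("pics/top0.npy");P=pts("top",d)
for u,v in [(432,158),(466,90),(425,92),(148,140),(137,163),(120,115),(215,70),(260,85),(335,228),(366,215),(146,182)]: print(u,v,P[v,u])
E
```

```text
fl [0.4327 0.4705]
fr [0.4007 0.2081]
bl [0.7322 0.434 ]
br [0.7009 0.1723]
0.3019745556127965 0.26397225658202816 -6.885998464043406 83.11700084032042
org [0.5001 0.3293] -6.884498811861497
rib front bottom mid [0.4273 0.3368] [-0.0732 -0.0012]
rib ftop [0.424  0.3341] [-0.0762 -0.0043]
rib rtop [0.439  0.3358] [-0.0615 -0.0009]
432 158 [ 0.6972 -0.274   0.0347]
466 90 [ 0.6843 -0.2574  0.2933]
425 92 [ 0.6857 -0.1627  0.2784]
148 140 [0.6349 0.6195 0.0687]
137 163 [0.577  0.6495 0.0197]
120 115 [0.5816 0.6466 0.2095]
215 70 [0.8548 0.435  0.1921]
260 85 [0.8383 0.2861 0.1589]
335 228 [0.3994 0.0297 0.0335]
366 215 [ 0.4607 -0.0587  0.0226]
146 182 [0.4885 0.5852 0.0394]
```

```bash
cat >> h.py <<'E'
from scipy.spatial.transform import Rotation as Ro
ORG=np.array([.5001,.3293]);YAW=np.radians(-6.88)
RB=np.array([[np.cos(YAW),-np.sin(YAW)],[np.sin(YAW),np.cos(YAW)]])
def box(p): return (np.asarray(p)[:2]-ORG)@RB
def world(b): return ORG+RB@np.asarray(b)
def toolR(s=None):
    s=s or get_state(); q=s["ee_rot"]; return Ro.from_quat([q[1],q[2],q[3],q[0]])
def rep():
    s=get_state();R=toolR(s).as_matrix()
    print("t",s["clock"],"pos",s["position"],"box",box(s["position"]),"F",s["contact_force"],"w",s["width"],"head",np.degrees(np.arctan2(R[1,0],R[0,0])),"j",s["qpos"])
E
python3 - <<'E'
from h import *
s=get_state();R=toolR(s);p=s["position"].copy()
t=np.array([*world([-.115,0]),.2]);N=16
print(t)
for i in range(N):
    w=-7 if i<10 else 0
    v=R.inv().apply((t-p)/(N-i)); v=np.round(v,3)
    print(f"0 0 {w} {v[0]} {v[1]} {v[2]} 0;",end=" ")
    p=p+R.apply(v); R=R*Ro.from_rotvec([0,0,np.radians(w)])
    if i==11: print()
print(p)
E
```

```text
[0.3859 0.3431 0.2   ]
0 0 -7 0.028 -0.051 0.002 0; 0 0 -7 0.034 -0.047 0.002 0; 0 0 -7 0.04 -0.043 0.002 0; 0 0 -7 0.045 -0.038 0.002 0; 0 0 -7 0.049 -0.032 0.002 0; 0 0 -7 0.053 -0.026 0.002 0; 0 0 -7 0.055 -0.019 0.002 0; 0 0 -7 0.057 -0.012 0.002 0; 0 0 -7 0.058 -0.005 0.002 0; 0 0 -7 0.059 0.002 0.002 0; 0 0 0 0.058 0.009 0.002 0; 0 0 0 0.058 0.009 0.002 0; 
0 0 0 0.058 0.01 0.002 0; 0 0 0 0.058 0.009 0.002 0; 0 0 0 0.058 0.01 0.002 0; 0 0 0 0.057 0.009 0.002 0; [0.3856 0.3427 0.1999]
```

Call:
{"name": "drive_tool", "arguments": {"motion": "0 0 -7 0.028 -0.051 0.002 0; 0 0 -7 0.034 -0.047 0.002 0; 0 0 -7 0.04 -0.043 0.002 0; 0 0 -7 0.045 -0.038 0.002 0; 0 0 -7 0.049 -0.032 0.002 0; 0 0 -7 0.053 -0.026 0.002 0; 0 0 -7 0.055 -0.019 0.002 0; 0 0 -7 0.057 -0.012 0.002 0; 0 0 -7 0.058 -0.005 0.002 0; 0 0 -7 0.059 0.002 0.002 0; 0 0 0 0.058 0.009 0.002 0; 0 0 0 0.058 0.009 0.002 0"}}

```text
clock: 1.6
position: [0.3116, 0.1379, 0.2058]
ee_rot: [0.002, 0.738, 0.675, 0.005]
contact_force: [2.5, -1.2, 0.1]
width: 0.0004
```

```bash
python3 -c "
from h import *
rep()"
```

```text
t 1.6 pos [0.3116 0.1379 0.2058] box [-0.1642 -0.2126] F [ 2.5154 -1.2477  0.097 ] w 0.00040312005070404586 head 84.95385196689408 j [ 0.2104 -0.0773  1.9802  0.0011  1.2283  0.2981]
```

Call:
{"name": "drive_tool", "arguments": {"motion": "0 0 1.8 0.054 0.012 0.015 0; 0 0 0 0.053 0.012 0.015 0; 0 0 0 0.053 0.012 0.02 0; 0 0 0 0.053 0.012 0.02 0; 0 0 0 0 0 0.02 0; 0 0 0 0 0 0.02 0; 0 0 0 0 0 0 0"}}

```text
clock: 2.48
position: [0.3849, 0.3576, 0.0918]
ee_rot: [0.003, 0.745, 0.667, 0.005]
contact_force: [-0.9, -0.0, -0.2]
width: -0.0004
```

```bash
python3 -c "
from h import *
rep()
im,d=get_image('side');cv2.imwrite('pics/side1.png',cv2.resize(im[120:260,120:340,::-1],None,fx=3,fy=3))"
```

```text
t 2.475 pos [0.3849 0.3576 0.0918] box [-0.1178  0.0143] F [-0.9076 -0.05   -0.2498] w -0.00035665532998506807 head 83.74288799491532 j [ 0.62    0.3166  1.8268 -0.0064  0.9878  0.7328]
```

View pics/side1.png

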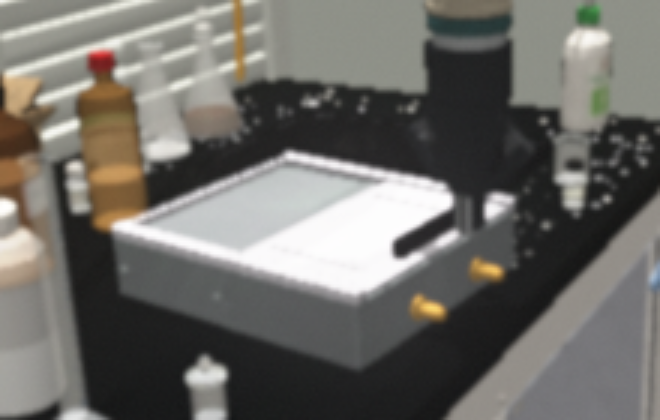

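Call:
{"name": "drive_tool", "arguments": {"motion": "0 0 0.6 -0.014 0 0.010 0; 0 0 0 0 0 0.006 0; 0 0 0 0 0.015 0 0; 0 0 0 0 0.015 0 0; 0 0 0 0 0.015 0 0; 0 0 0 0 0.015 0 0"}}

```text
clock: 3.28
position: [0.4464, 0.3353, 0.0788]
ee_rot: [0.002, 0.749, 0.663, 0.007]
contact_force: [-3.9, 2.0, 0.5]
width: 0.0001
```

```bash
python3 -c "
from h import *
rep()"
```

```text
t 3.275 pos [0.4464 0.3353 0.0788] box [-0.054  -0.0005] F [-3.8716  1.9692  0.5298] w 5.5507309797526115e-05 head 82.99077790805963 j [ 0.5207  0.372   1.7751 -0.0021  0.9807  0.6442]
```

Pushing now at about 4 N, so I continue.

Call:
{"name": "drive_tool", "arguments": {"motion": "0 0 0 0 0.018 0.001 0; 0 0 0 0 0.018 0.001 0; 0 0 0 0 0.018 0 0; 0 0 0 0 0.016 0 0; 0 0 0 0 0.012 0 0"}}

```text
clock: 3.9
position: [0.5344, 0.325, 0.0786]
ee_rot: [0.002, 0.749, 0.662, 0.007]
contact_force: [-3.3, 0.9, 1.5]
width: 0.0002
```

```bash
python3 -c "
from h import *
rep()"
```

```text
t 3.9 pos [0.5344 0.325  0.0786] box [ 0.0346 -0.0002] F [-3.2517  0.9249  1.4811] w 0.0002481156050526443 head 82.95120004858711 j [0.435  0.458  1.6235 0.0005 1.0456 0.5578]
```

Call:
{"name": "drive_tool", "arguments": {"motion": "0 0 0 0 0.005 0 0; 0 0 0 0 0.005 0 0"}}

```text
clock: 4.15
position: [0.5454, 0.3237, 0.0787]
ee_rot: [0.002, 0.749, 0.662, 0.007]
contact_force: [-3.5, 1.4, 1.2]
width: -0.0002
```

Call:
{"name": "drive_tool", "arguments": {"motion": "0 0 0 0 0.005 0 0; 0 0 0 0 0.005 0 0"}}

```text
clock: 4.4
position: [0.5506, 0.3231, 0.0785]
ee_rot: [-0.002, 0.75, 0.662, 0.003]
contact_force: [-15.1, 4.3, 8.6]
width: -0.0003
```

Call:
{"name": "drive_tool", "arguments": {"motion": "0 0 0 0 0.005 0 0"}}

```text
clock: 4.53
position: [0.5504, 0.3231, 0.0786]
ee_rot: [-0.005, 0.75, 0.662, -0.0]
contact_force: [-12.9, 2.8, 8.6]
width: -0.0
```

Call:
{"name": "drive_tool", "arguments": {"motion": "0 0 0 0 -0.012 0 0; 0 0 0 0 -0.01 -0.01 0; 0 0 0 0 -0.02 -0.05 0; 0 0 0 -0.02 -0.03 -0.06 0; 0 0 0 -0.02 -0.02 -0.03 0; 0 0 0 0 0 0 0"}}

```text
clock: 5.28
position: [0.4595, 0.2942, 0.2305]
ee_rot: [0.0, 0.749, 0.663, 0.005]
contact_force: [0.4, -0.6, -0.2]
width: 0.0002
```

```bash
python3 - <<'E'
from h import *
rep()
s=get_state();im,d=get_image('wrist');cv2.imwrite('pics/w1.png',im[:,:,::-1])
T=np.eye(4);T[:3,:3]=toolR(s).as_matrix();T[:3,3]=s["position"];T=T@camera_model("wrist")["T_tool_cam"]
np.savez("pics/w1.npz",d=d,T=T)
im,d=get_image('top');cv2.imwrite('pics/top1.png',cv2.resize(im[110:240,160:310,::-1],None,fx=4,fy=4,interpolation=cv2.INTER_CUBIC));np.save("pics/top1.npy",d)
E
```

```text
t 5.275 pos [0.4595 0.2942 0.2305] box [-0.0361 -0.0398] F [ 0.3949 -0.5832 -0.1848] w 0.00023524644788328064 head 82.99722071566092 j [0.4401 0.2269 1.5753 0.0028 1.3302 0.5617]
```

View pics/w1.png

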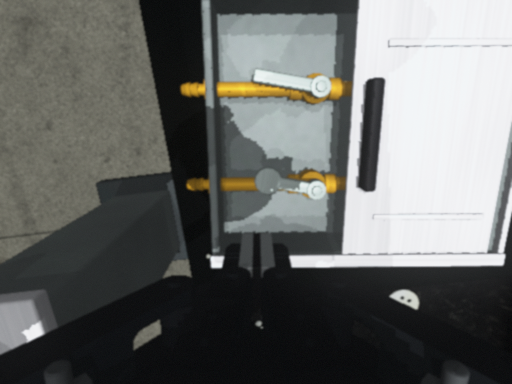

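View pics/top1.png

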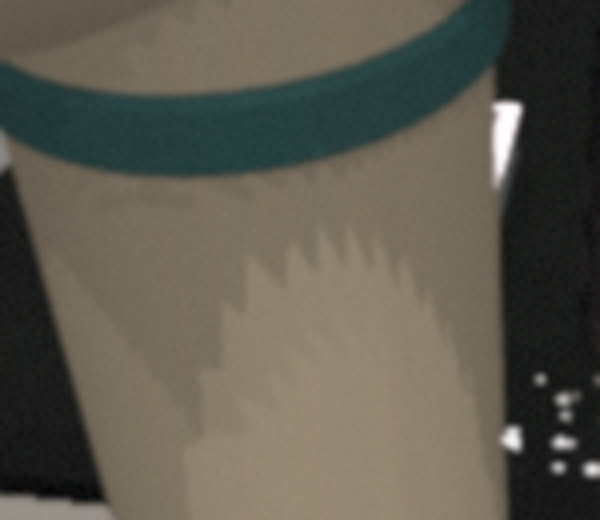

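The wrist view has image up = box left. The disc handle has its pivot at (315,190) and its disc at (268,181), on the box's right. The plain bar, on the left, runs from (320,86) to (257,75). The cover is fully back, with the rib at (372,135).

```bash
python3 - <<'E'
from h import *
z=np.load("pics/w1.npz");d,T=z["d"],z["T"]
P=pts("wrist",d,T)
def atz(u,v,h):
    K=camera_model("wrist")["camera_matrix"];r=T[:3,:3]@[(u-K[0,2])/K[0,0],-(v-K[1,2])/K[1,1],-1];return T[:3,3]+r*(h-T[2,3])/r[2]
for n,u,v,h in [("discpiv",315,190,.056),("disc",268,181,.056),("plainpiv",320,86,.056),("plainend",257,75,.056),("rib",372,135,.088),("rim fl",212,258,.073),("bay fr",222,232,.062)]:
    print(n,box(atz(u,v,h)),"depth",box(P[v,u]),P[v,u,2])
# disc blob by height
h=P[...,2];M=(h>.049)&(h<.062);M[:, :225]=0;M[:,345:]=0;M[:150]=0;M[215:]=0
q=(P[M][:,:2]-ORG)@RB;print(len(q),q.min(0),q.max(0),q[q[:,0]<-.012].mean(0))
E
python3 -c "
import cv2
i=cv2.imread('pics/w1.png')[50:250,190:390];cv2.imwrite('pics/w1c.png',cv2.resize(i,None,fx=3,fy=3,interpolation=cv2.INTER_CUBIC))"
```

```text
discpiv [ 0.0254 -0.0524] depth [ 0.0243 -0.051 ] 0.06165808571432496
disc [-0.0225 -0.0429] depth [-0.0225 -0.0428] 0.05634522762033045
plainpiv [0.0257 0.048 ] depth [0.025  0.0478] 0.0594345029312322
plainend [-0.0335  0.0578] depth [-0.0335  0.0577] 0.05708822632626914
rib [0.0671 0.0047] depth [0.067  0.0048] 0.08830612535920829
rim fl [-0.0796 -0.1191] depth [-0.0795 -0.1185] 0.0742039522777661
bay fr [-0.0699 -0.0952] depth [-0.0733 -0.1071] 0.03067411993474828
1224 [-0.0356 -0.0618] [ 0.0355 -0.0289] [-0.0235 -0.0419]
```

View pics/w1c.png

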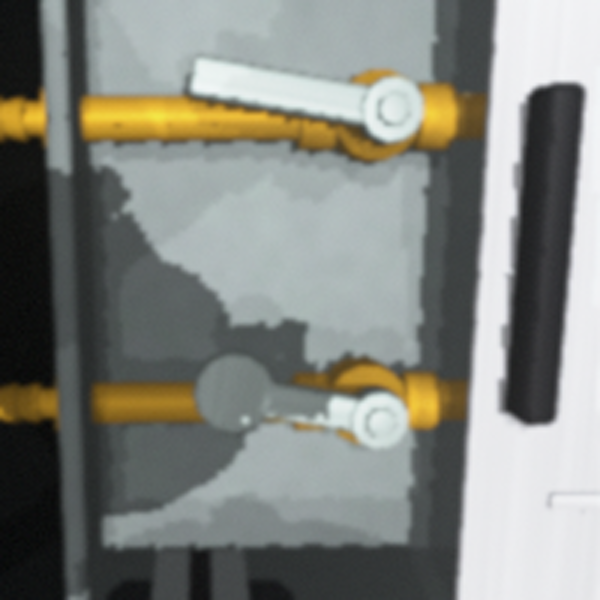

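```bash
python3 - <<'E'
from h import *
z=np.load("pics/w1.npz");P=pts("wrist",z["d"],z["T"])
for u,v in [(230,184),(240,184),(250,89),(240,89),(310,172),(335,184),(270,220),(300,188),(245,200)]: print(u,v,box(P[v,u]),P[v,u,2])
b=np.array([-.027,-.088]);w=world(b);s=get_state();print(toolR(s).inv().apply([*w,.12]-s["position"]))
E
```

```text
230 184 [-0.0628 -0.0509] 0.03276415528320492
240 184 [-0.052  -0.0513] 0.03129127852922614
250 89 [-0.0404  0.0471] 0.03262430459311083
240 89 [-0.0505  0.0472] 0.031341333962429774
310 172 [ 0.0235 -0.0378] 0.033553612073424666
335 184 [ 0.0506 -0.0507] 0.0355929298185626
270 220 [-0.0177 -0.1012] 0.006281360050068685
300 188 [ 0.01   -0.0502] 0.05610745119026356
245 200 [-0.0475 -0.0762] 0.006075505908627321
[-0.0492  0.0087  0.1073]
```

Call:
{"name": "drive_tool", "arguments": {"motion": "0 0 0 -0.025 0.003 0.03 0; 0 0 5 -0.024 0.004 0.03 0; 0 0 6 0 0 0.04 0; 0 0 0 0 0 0 0"}}

```text
clock: 5.88
position: [0.463, 0.2448, 0.1194]
ee_rot: [-0.001, 0.81, 0.586, 0.001]
contact_force: [0.3, 0.1, 0.5]
width: 0.0004
```

```bash
cat >> h.py <<'E'
def plan(b,z,head):
    s=get_state();R=toolR(s);M=R.as_matrix();h=np.degrees(np.arctan2(M[1,0],M[0,0]))
    print("shift",R.inv().apply([*world(b),z]-s["position"]),"wz",-(head-h))
    D=Ro.from_euler("z",head,degrees=True)*Ro.from_euler("x",180,degrees=True)
    print("full rotvec deg",np.degrees((R.inv()*D).as_rotvec()))
E
python3 -c "
from h import *
rep();plan([-.029,-.088],.043,72)"
```

```text
t 5.875 pos [0.463  0.2448 0.1194] box [-0.0267 -0.0884] F [0.2886 0.1415 0.5256] w 0.0003932210366394556 head 71.7523338326316 j [0.3514 0.2886 1.787  0.0032 1.0649 0.6684]
shift [-0.0003 -0.0023  0.0764] wz -0.24766616736839353
full rotvec deg [-0.0476 -0.1654 -0.2476]
```

Call:
{"name": "drive_tool", "arguments": {"motion": "0 0 0 0 -0.002 0.03 0; 0 0 0 0 0 0.03 0; 0 0 0 0 0 0.014 0; 0 0 0 0 0 0.002 0"}}

```text
clock: 6.38
position: [0.4669, 0.2482, 0.0435]
ee_rot: [-0.0, 0.808, 0.589, 0.004]
contact_force: [0.2, 0.8, 1.0]
width: -0.0001
```

```bash
python3 - <<'E'
from h import *
rep();plan([-.029,-.0695],.043,72)
im,d=get_image('wrist');cv2.imwrite('pics/w2.png',im[:,:,::-1])
E
```

```text
t 6.375 pos [0.4669 0.2482 0.0435] box [-0.0233 -0.0845] F [0.212  0.7978 1.0008] w -5.6009256847665524e-05 head 72.16419323745275 j [0.3555 0.3803 1.8767 0.003  0.8768 0.6649]
shift [ 0.0136 -0.0085  0.0005] wz 0.16419323745274994
full rotvec deg [ 0.2687 -0.3791  0.1633]
```

View pics/w2.png

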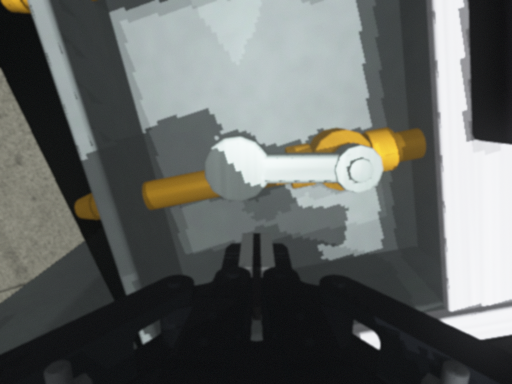

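The finger tips at (256,240) sit just right of the disc, whose centre is at (237,167), and they are clear of everything. I move in with an outward trim.

Call:
{"name": "drive_tool", "arguments": {"motion": "0 0 0 0.005 -0.008 0 0; 0 0 0 0.009 -0.001 0 0; 0 0 9 0.0081 -0.0033 0 0"}}

```text
clock: 6.8
position: [0.4632, 0.2745, 0.0464]
ee_rot: [0.0, 0.853, 0.522, 0.006]
contact_force: [0.6, -1.9, -1.4]
width: 0.0001
```

```bash
cat >> h.py <<'E'
def ideal(th): # finger centre in box for handle angle th
    return np.array([.025,-.055])+.050*np.array([-np.cos(th),np.sin(th)])-.025*np.array([np.sin(th),np.cos(th)])
E
python3 - <<'E'
from h import *
rep();th=.2+np.radians(9);print(ideal(th));plan(ideal(th),.043,63)
E
```

```text
t 6.8 pos [0.4632 0.2745 0.0464] box [-0.0301 -0.0588] F [ 0.5601 -1.9147 -1.3808] w 9.225129948655643e-05 head 62.9478644859209 j [0.4052 0.3863 1.8557 0.0011 0.8873 0.8767]
[-0.0306 -0.0609]
shift [-0.0022  0.0003  0.0034] wz -0.052135514079097334
full rotvec deg [ 0.4081 -0.5694 -0.0542]
```

Call:
{"name": "drive_tool", "arguments": {"motion": "0 0 9 0.0081 -0.0033 0.003 0; 0 0 9 0.0081 -0.0033 0.002 0; 0 0 9 0.0081 -0.0033 0.001 0"}}

```text
clock: 7.18
position: [0.4679, 0.3005, 0.0426]
ee_rot: [0.0, 0.953, 0.302, 0.005]
contact_force: [-0.4, -2.1, 1.0]
width: -0.0
```

```bash
python3 - <<'E'
from h import *
rep();th=.2+np.radians(36);print(ideal(th));plan(ideal(th),.043,36)
E
```

```text
t 7.175 pos [0.4679 0.3005 0.0426] box [-0.0285 -0.0324] F [-0.4205 -2.0952  0.9662] w -2.2245657645976333e-05 head 35.212463474713644 j [ 0.4471  0.4136  1.8185 -0.0024  0.8997  1.4048]
[-0.0272 -0.0351]
shift [-0.0008  0.0028 -0.0004] wz -0.787536525286356
full rotvec deg [ 0.2027 -0.5345 -0.7885]
```

Call:
{"name": "drive_tool", "arguments": {"motion": "0 0 9 0.0081 -0.0015 0 0; 0 0 9 0.0081 -0.0025 0 0; 0 0 9 0.0081 -0.003 0 0"}}

```text
clock: 7.55
position: [0.4809, 0.3189, 0.043]
ee_rot: [-0.0, 0.998, 0.064, -0.0]
contact_force: [-1.7, 0.2, -0.9]
width: 0.0001
```

```bash
python3 - <<'E'
from h import *
rep();th=.2+np.radians(63);print(ideal(th));plan(ideal(th),.043,9);plan(ideal(1.571),.043,-6.9)
im,d=get_image('wrist');cv2.imwrite('pics/w3.png',im[:,:,::-1])
E
```

```text
t 7.55 pos [0.4809 0.3189 0.043 ] box [-0.0178 -0.0126] F [-1.7378  0.1843 -0.8813] w 0.00010774387055035078 head 7.383917712230545 j [0.4646 0.4428 1.7627 0.0007 0.9367 1.9061]
[-0.0125 -0.0135]
shift [ 0.0049  0.0022 -0.    ] wz -1.616082287769455
full rotvec deg [-0.0219  0.0433 -1.6161]
shift [ 0.0191 -0.003  -0.    ] wz 14.283917712230545
full rotvec deg [-0.0158  0.046  14.2839]
```

View pics/w3.png

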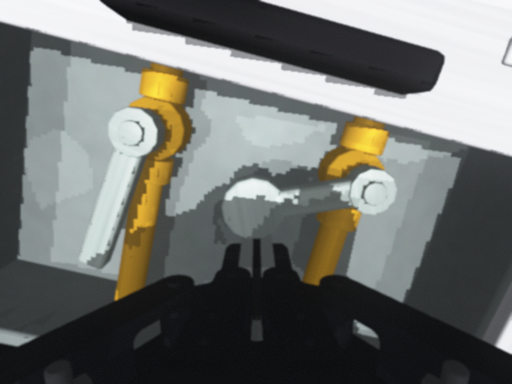

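The disc at (255,207) is centred ahead of the fingertips, and the handle is around 65°. The plain bar on the left is untouched. I push on to the stop.

Call:
{"name": "drive_tool", "arguments": {"motion": "0 0 5 0.007 -0.001 0 0; 0 0 5 0.007 -0.001 0 0; 0 0 4 0.004 0 0 0"}}

```text
clock: 7.98
position: [0.496, 0.3265, 0.0437]
ee_rot: [-0.002, 0.998, -0.06, -0.003]
contact_force: [-2.5, 1.7, -0.3]
width: -0.0001
```

Call:
{"name": "drive_tool", "arguments": {"motion": "0 0 0 0.003 0 0 0; 0 0 0 0.003 0 0 0"}}

```text
clock: 8.22
position: [0.5007, 0.3271, 0.044]
ee_rot: [-0.003, 0.998, -0.057, -0.004]
contact_force: [-4.4, 1.6, -0.8]
width: -0.0004
```

```bash
python3 - <<'E'
from h import *
rep();plan(ideal(1.571),.043,-6.9)
E
```

```text
t 8.225 pos [0.5007 0.3271 0.044 ] box [ 0.0008 -0.0022] F [-4.4135  1.6231 -0.8361] w -0.00038002011026316883 head -6.570434257706709 j [0.4569 0.4679 1.7116 0.0107 0.9657 2.1363]
shift [-0.0008  0.0028  0.001 ] wz 0.3295657422932914
full rotvec deg [-0.3109  0.4514  0.3283]
```

Call:
{"name": "drive_tool", "arguments": {"motion": "0 0 0 0.003 0.001 0 0"}}

```text
clock: 8.35
position: [0.5008, 0.3269, 0.0439]
ee_rot: [-0.004, 0.998, -0.057, -0.007]
contact_force: [-10.4, 7.3, 1.9]
width: 0.0002
```

Call:
{"name": "drive_tool", "arguments": {"motion": "0 0 0 0.003 0 0 0; 0 0 0 0.003 0 0 0"}}

```text
clock: 8.6
position: [0.5006, 0.327, 0.0439]
ee_rot: [-0.004, 0.998, -0.056, -0.013]
contact_force: [-7.7, 3.6, 3.2]
width: 0.0002
```

Motion has stopped with 8–10 N against it, so the handle is at its stop. I back off, rise and look.

Call:
{"name": "drive_tool", "arguments": {"motion": "0 0 0 -0.012 0 0 0; 0 0 0 -0.01 0 -0.01 0; 0 0 0 -0.01 0 -0.05 0; 0 0 0 0 0 -0.06 0; 0 0 0 0 0 -0.05 0; 0 0 0 0 0 0 0"}}

```text
clock: 9.35
position: [0.4741, 0.3287, 0.2244]
ee_rot: [-0.004, 0.999, -0.054, -0.006]
contact_force: [0.4, -1.2, 0.1]
width: -0.0001
```

```bash
python3 - <<'E'
from h import *
rep()
s=get_state();im,d=get_image('wrist');cv2.imwrite('pics/w4.png',im[:,:,::-1])
T=np.eye(4);T[:3,:3]=toolR(s).as_matrix();T[:3,3]=s["position"];T=T@camera_model("wrist")["T_tool_cam"]
np.savez("pics/w4.npz",d=d,T=T)
E
```

```text
t 9.35 pos [0.4741 0.3287 0.2244] box [-0.0257 -0.0037] F [ 0.4134 -1.1581  0.0861] w -0.00013111227116217506 head -6.195955921314622 j [0.4771 0.2845 1.51   0.0137 1.3521 2.1531]
```

View pics/w4.png

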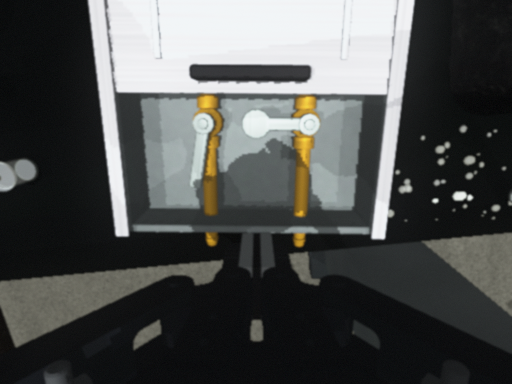

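```bash
python3 - <<'E'
from h import *
z=np.load("pics/w4.npz");d,T=z["d"],z["T"]
def atz(u,v,h):
    K=camera_model("wrist")["camera_matrix"];r=T[:3,:3]@[(u-K[0,2])/K[0,0],-(v-K[1,2])/K[1,1],-1];return T[:3,3]+r*(h-T[2,3])/r[2]
g={n:box(atz(u,v,h)) for n,u,v,h in [("dp",310,124,.058),("dt",256,124,.056),("pp",204,124,.058),("pe",196,185,.056),("rib",250,72,.088),("riml",192,72,.088),("ribr",308,72,.088)]}
print(g)
a=g["dt"]-g["dp"];print("disc angle",np.arctan2(a[1],-a[0]));a=g["pe"]-g["pp"];print("plain",np.arctan2(a[1],-a[0]))
a=g["riml"]-g["ribr"]; print("rib yaw err",np.degrees(np.arctan2(-a[0],a[1])))
im=cv2.imread("pics/w4.png")[60:200,180:330];cv2.imwrite("pics/w4c.png",cv2.resize(im,None,fx=4,fy=4,interpolation=cv2.INTER_CUBIC))
i2,_=get_image("side");cv2.imwrite("pics/s4.png",i2[:,:,::-1])
E
```

```text
{'dp': array([ 0.0266, -0.0529]), 'dt': array([ 0.0259, -0.0023]), 'pp': array([0.0254, 0.0465]), 'pe': array([-0.0342,  0.0567]), 'rib': array([0.0688, 0.0028]), 'riml': array([0.0682, 0.05  ]), 'ribr': array([ 0.0693, -0.0443])}
disc angle 1.5561060381067289
plain 0.16951837910646644
rib yaw err 0.6550875985587938
```

View pics/w4c.png

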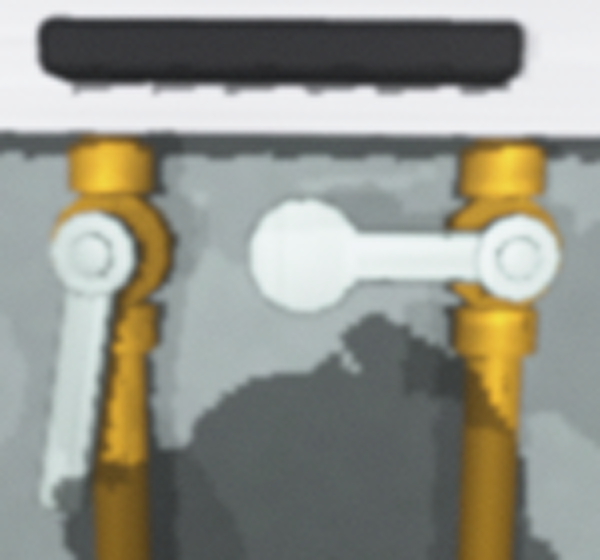

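View pics/s4.png

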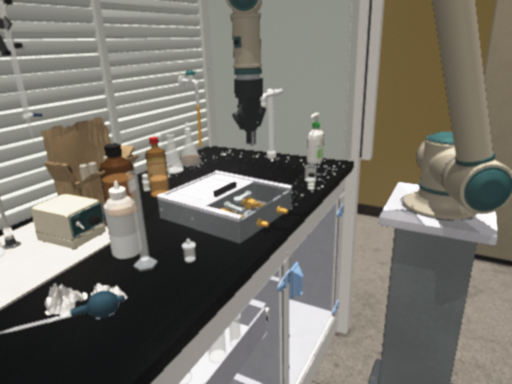

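The disc handle lies square across its pipe, and the rib is back at the bay's rear edge. The plain bar is at about 0.17 and the weighing bottle stands in place at (189,250). The arm is clear of everything.

```bash
python3 -c "
from rig import *
print(sign_off())"
```

```text
the job is handed in; nothing more can be done
None
```

I pushed the cover back to its stop, then turned the disc handle clockwise with the shut fingertips to its stop. The job was handed in at about 9.5 s.

- **Cover:** it stopped moving at about 15 N, and the rib now sits 67–69 mm behind the box origin, so both taps are open to view.
- **Disc handle:** the fingertips stalled against it at about 8–10 N. The last wrist picture gives 1.556 rad, or about 1.567 after correcting for the tilt seen on the rib, against 1.571 for fully shut.
- **Plain handle:** the fingers never went near it. It reads about 0.17 rad; the earlier picture also put it at roughly 0.16.
- **Glassware and bottles:** the weighing bottle stood in the same place in the side view before and after. I did not measure the beaker and vial again at the end, but the arm only passed high above them, with no contact force beyond noise.
- **Disagreement:** the wrist camera reads sideways positions about 2–3 mm off the nominal box layout, roughly in line with its stated calibration.

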